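# Latch the gate of the wet-panel carrier

### The arm

A 7-joint arm with a two-finger parallel gripper is mounted at the origin on the work surface. World frame = base frame: x ahead of the robot, y to its left, z up, the work surface at z = 0. Lengths are in m, angles in rad, forces in N, time in s.
With the tool pointing down it reaches from about 0.35 to 0.775 m from the base axis. Payload 3.1 kg.
Tool frame: the origin (TCP) lies midway between the tips of the shut fingers; the grasp point (between the pads) lies behind it (ctrl.grasp_offset is the z of the grasp point in the tool frame, in m); z points along the fingers, x is the direction in which the jaws open and shut, and the axes are right-handed (so a half turn about z gives the same grasp; the last joint's range is limited). The gripper opens to 85 mm and grips with 20 to 120 N. Pads are 22 mm wide; open, the fingers measure 114 mm over their backs; the gripper's body (76 mm by 85 mm) begins 54 mm behind the grasp point. The pads swing forward as they close: fully open they stand 13 mm farther back than shut.
Start: joints at [1.092, 0.311, 0.014, 1.512, -0.004, 1.319, -0.027], TCP at [0.233, -0.498, 0.197] pointing down, gripper open.
Joint ranges: [-2.7, 2.7], [-0.3, 1.91], [-1.27, 1.3], [0.12, 2.57], [-1.44, 4.58], [0.2, 2.03], [-3.05, 3.05]. Speed limits (rad/s): [2.79, 2.79, 3.14, 3.14, 3.14, 3.14, 3.14].

### API

Orientations are given as [roll, pitch, yaw] about the fixed x, y, z axes, in that order (R = Rz(yaw) Ry(pitch) Rx(roll)).
In Python, from bench import ctrl gives the robot as it stands.
- The arm moves only by the tool drive_tool, never from a script. Its arguments are lists of equal length, an entry for each row: "slide": the shift along the world's x, y, z in mm, a list of three; "yaw": the turn about the world's z in rad. In form: {"slide": [[x, y, z], ...], "yaw": [yaw, ...]}. A call has 1 to 12 rows; each row shifts and turns the pose as measured when the row begins; what a row does not reach is not made up. A row lasts 1/12 s, in which the tool goes at most 41.7 mm and 7.16 degrees, less where a joint would pass 70% of its speed; a pose out of reach is approached as far as the arm can. A call with a gripper value outside its range is refused whole. "fingers" is the gripper command: -1 is shut, 1 is fully open, values between are in proportion, set as the call begins (left out, the last holds). The fingers move at their own pace and stop on an object; the grip force is fixed at half the most. Time passes only in rows, so rows that do not move let the fingers close. It gives the time, the measured TCP pose, the force and the opening at its end, in the units of the state.
- ctrl.get_obs(): the state, without advancing time (a new reading comes with each control period).
- ctrl.read_camera(name): name is "scene" or "side" or "wrist"; returns the picture (420x560x3 uint8, blue, green, red); there is no depth.
- ctrl.calibration(name): a dict with "mtx" (3x3 intrinsics, pixels), "k1" (the pictures are not rectified: a ray, as slopes to the right and down, at radius r is drawn at 1 + k1 r^2 times it, then the intrinsics apply), "origin" and "attitude" of the camera in the world; the wrist camera has in their place "mount" (4x4, takes a point from camera to tool coordinates, whose origin is the TCP and whose axes are the tool frame's). Camera axes: x right, y up, looking along -z (the intrinsics and any distortion apply to the point x, -y, -z); pixel columns grow to the right and rows downward; lengths in m; the calibration is good to about 2 mm. A picture is of the moment at which its call begins: read the wrist's pose just before it. calibration takes no time and is no camera call.
- ctrl.hand_in(): hands the job in, once; it reports no verdict.
Trained networks look in the newest picture that a camera, given by its name, has taken for a name from the list of things; names that differ only in an ending like _2 or _b are one class to them, and where a whole thing is asked for, a point or a joint stands for the part that bears it (a point fixed in the world has none). Each returns a list of dicts, best first, with "confidence" (0 to 1); they miss things now and then, are a little off and sometimes report something else, mostly with a low value. They report only what shows in the picture. A call takes as long as a camera call.
- ctrl.outline_of(camera, thing): "mask" (420x560 bool, what is visible of it) and "uv" ([column, row] in pixels, amid what is visible of it).
The state is a dict: "time_s": time; "q": joint angles; "joint_velocities": joint speeds; "effort": joint torques, N m; "eef_pos": TCP position; "tool_rot": TCP orientation; "wrist_force": force on the tool from outside, world axes, zero at the start; "torque": the same for the moment, N m; "grip_width": finger opening in m.
Only numpy, scipy, OpenCV 4.12 (cv2) and the standard library are available. Lean on these libraries where they do the work, as an engineer would, in place of code of your own. Each camera call takes 0.05 s, during which the arm holds its last target.

### The job

Shut the gate of the plywood panel carrier and latch it: lift the steel latch bar by its wooden knob, swing the gate in until the bar has passed over the lip of the keeper, and let it down fully home into the keeper's notch, then let go. The keeper is set by hand, so its notch has to be found by feel, so swing gently, never force the bar against the keeper, and leave the other things on the bench undisturbed.

Things in the scene. Friction and masses are not known exactly. Their poses are not given: they have to be found in the camera images.
- carrier: Fixed plywood box, 180 (x) x 300 (y) x 195 mm high, five painted panels in it, a shelf over its rear half (top 195 mm up). Origin: centre of its underside, z up. Its open front faces its own +x, away from the robot; there a plywood gate (236 mm wide, 12 thick, 17 to 177 mm above the table) hangs on a vertical hinge at the carrier's (84, -125) mm and swings out to +x.
- keeper_nominal (a point): Nominal centre of the keeper's notch on the carrier's +y side, 143 mm up; axes as the carrier. The real steel keeper (24 mm long in y) is clamped up to 10 mm off it in x either way; this is not measured. Along x, inner to outer: rear land 20 mm, notch 12 (floor 141.5 up), front lip 26; lip and land are flat on top, 157 up. Keeper and bar bear 15 N at most.
- gate (a joint): Angle of the gate, rad: 0 = shut with the bar at the nominal notch centre, positive = open (from above it turns clockwise as it opens). Starts 0.3 to 0.52. Stiff hinge, about 0.2 N m, stays where left. Depending on the keeper, the latched gate stands between -0.05 and 0.05; the bar has 2 mm play either way in the notch.
- gate_hinge (a point): Point on the gate's vertical hinge axis, 97 mm above the table. x normal to the gate, outwards; y along the gate to the free edge; turns with the gate.
- bar_lift (a joint): Lift angle of the latch bar about its pivot on the gate, rad: 0 = level, down on its rest (also its value when home in the notch), positive = free end up, to 0.6. It falls by its own weight (about 0.2 kg) when let go. Above 0.066 it clears the keeper's lip and rear land; resting on either it reads 0.065.
- bar: Steel flat latch bar on the gate's outer face, 240 long x 24 high x 8 mm thick, its centreline 155 mm above the table when level. Origin on its pivot, 50 mm from the gate's hinge axis along the gate and 14 mm outwards; y along the bar to the free end (225 mm from the pivot), x outwards (the pivot axis), z up.
- knob (a point): Point to grip on the bar's round wooden knob, a level cylinder 16 mm in diameter standing 54 mm out from the bar's face along the bar's x. The point is on its axis, 30 mm out from that face, 140 mm from the pivot along the bar. From above it can be pinched with the fingers closing along the bar; it turns between them as the bar tilts.
- bar_end (a point): Underside of the bar where it rides over the keeper, 215 mm from the pivot, 12 mm below the bar's centreline.
- tin: Bystander: low metal tin, 60 mm wide, 34 high, on the carrier's shelf. Origin: centre of its underside.
- paint_jar: Bystander: glass jar with black lid, 56 mm wide, 75 high, on the table in front of the hinge side. Origin: centre of its underside.
- mug: Bystander: white mug, 76 mm wide, 90 high, beside the keeper side of the carrier. Origin: centre of its underside.
- medium_bottle: Bystander: amber bottle, 52 mm wide, 130 high, beside the hinge side of the carrier. Origin: centre of its underside.
- brush: Bystander: long-handled brush lying on the carrier's shelf. Origin: middle of its underside.
- tape_roll: Bystander: roll of tape, 90 mm wide, 24 high, lying flat in front of the keeper side. Origin: centre of its underside.

How it is judged:
By the outcome, as a careful person would: the job done as asked, in the order asked, and still so for the second after the job is handed in, with the robot touching nothing.
It also fails if it takes over 58 s, if anything falls off the work surface, if the arm or the gripper's body presses on something with over 40 N, if the wrist force passes 120 N, or if a joint passes its speed limit or range.

## Working session

There is one attempt and no reset: what is moved stays moved. The work goes in short steps, Python scripts to look and compute and a tool call to move; the robot and the scene stay as the last step left them, time stands still between calls to the robot, and variables do not carry over. Pictures are saved under pics/ and viewed, and the job is handed in when it is done.

Besides the shell and the picture viewer there is one more tool, called after "Emit:" as name([rows], argument=value, ...), one row to a line, values as JSON. drive_tool: Moves the arm, as the interface text tells. Its arguments: {"type":"object","properties":{"slide":{"type":"array"},"yaw":{"type":"array"},"fingers":{"type":"number"}},"required":["slide","yaw"]}

```bash
ls; mkdir -p pics; cat > h.py <<'E'
import numpy as np, cv2
from bench import ctrl
from scipy.spatial.transform import Rotation as R
def cam(name,obs=None):
    c=ctrl.calibration(name)
    K=np.array(c["mtx"]);k1=c["k1"]
    if "mount" in c:
        o=obs; T=np.eye(4);T[:3,:3]=R.from_euler('xyz',o["tool_rot"]).as_matrix();T[:3,3]=o["eef_pos"]
        M=T@np.array(c["mount"]);return K,k1,M[:3,:3],M[:3,3]
    a=np.array(c["attitude"],float)
    Rm=a if a.shape==(3,3) else R.from_euler('xyz',a).as_matrix()
    return K,k1,Rm,np.array(c["origin"])
def proj(C,P):
    K,k1,Rm,o=C;p=(np.atleast_2d(P)-o)@Rm
    s=np.c_[p[:,0]/-p[:,2],-p[:,1]/-p[:,2]]
    s=s*(1+k1*(s**2).sum(1))[:,None]
    return np.c_[s[:,0]*K[0,0]+K[0,2],s[:,1]*K[1,1]+K[1,2]]
def ray(C,uv):
    K,k1,Rm,o=C
    d=np.array([(uv[0]-K[0,2])/K[0,0],(uv[1]-K[1,2])/K[1,1]]);s=d.copy()
    for _ in range(30): s=d/(1+k1*(s@s))
    v=Rm@np.array([s[0],-s[1],-1]);return o,v/np.linalg.norm(v)
def tri(rays):
    A=np.zeros((3,3));b=np.zeros(3)
    for o,v in rays:
        Pm=np.eye(3)-np.outer(v,v);A+=Pm;b+=Pm@o
    x=np.linalg.solve(A,b);return x,[np.linalg.norm((np.eye(3)-np.outer(v,v))@(x-o)) for o,v in rays]
def planez(r,z):
    o,v=r;return o+v*(z-o[2])/v[2]
E
cat > a.py <<'E'
from h import *
o=ctrl.get_obs();print({k:np.round(v,3) for k,v in o.items()})
for n in("scene","side","wrist"):
    print(n,ctrl.calibration(n));im=ctrl.read_camera(n);cv2.imwrite(f"pics/{n}0.png",im)
    for t in ["carrier","knob","bar","gate","tin","paint_jar","mug","medium_bottle","brush","tape_roll"]:
        try:
            for r in ctrl.outline_of(n,t)[:2]: print(n,t,round(r["confidence"],2),np.round(r["uv"],1),r["mask"].sum())
        except Exception as e: print(t,e)
print(ctrl.get_obs()["time_s"])
E
python3 - <<'E'
from h import *
o=ctrl.get_obs();print({k:np.round(v,3) for k,v in o.items()})
for n in("scene","side"):
    print(n,ctrl.calibration(n));im=ctrl.read_camera(n);cv2.imwrite(f"pics/{n}0.png",im)
    for t in ["knob","bar"]:
            for r in ctrl.outline_of(n,t)[:2]: print(n,t,round(r["confidence"],2),np.round(r["uv"],1),r["mask"].sum())
E
```

```text
pics
{'time_s': np.float64(0.0), 'q': array([ 1.092,  0.312,  0.014,  1.513, -0.004,  1.319, -0.027]), 'joint_velocities': array([ 0.001, -0.001,  0.001,  0.   ,  0.001, -0.   , -0.   ]), 'effort': array([-0.0000e+00, -3.7992e+01,  1.4600e-01, -2.3059e+01,  1.2000e-02,
        1.4000e-02, -0.0000e+00]), 'eef_pos': array([ 0.232, -0.498,  0.196]), 'tool_rot': array([ 3.142e+00,  2.000e-03, -1.134e+00]), 'wrist_force': array([-0.421,  0.415,  0.271]), 'torque': array([-0.012,  0.035,  0.019]), 'grip_width': np.float64(0.085)}
scene {'mtx': array([[434.58717128,   0.        , 279.43451902],
       [  0.        , 434.58717128, 207.93082115],
       [  0.        ,   0.        ,   1.        ]]), 'k1': -0.04136882993758444, 'origin': array([0.9421589 , 0.39353929, 1.03692706]), 'attitude': array([0.55369999, 0.00469159, 2.22397598])}
scene knob 0.57 [247.1 240.9] 722
scene knob 0.24 [269.7 148.7] 907
scene bar 0.86 [242.7 239.6] 632
side {'mtx': array([[471.36384633,   0.        , 275.37312801],
       [  0.        , 471.36384633, 210.85085301],
       [  0.        ,   0.        ,   1.        ]]), 'k1': -0.15184054632103633, 'origin': array([0.04671248, 0.54962452, 0.73849516]), 'attitude': array([ 0.84763852, -0.02376086, -2.41038669])}
side knob 0.63 [194.2 189.8] 355
side bar 0.53 [197.9 187.7] 336
```

View pics/scene0.png

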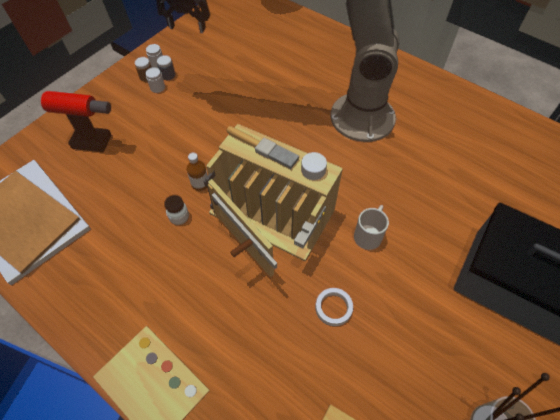

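View pics/side0.png

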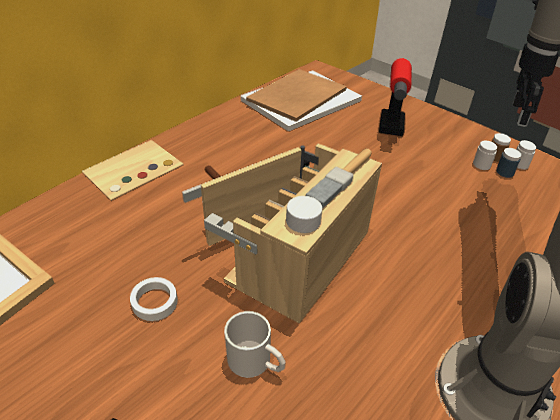

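Scene view: carrier centre, gate open with the bar from about (213,190) to (275,268), knob about (240,245). Side view: bar end about (190,193), keeper about (230,232). I'll zoom in to get features for a model fit.

```bash
python3 - <<'E'
import cv2
a=cv2.imread('pics/scene0.png')[115:295,170:350];cv2.imwrite('pics/s0c.png',cv2.resize(a,None,fx=3.3,fy=3.3,interpolation=cv2.INTER_CUBIC))
a=cv2.imread('pics/side0.png')[130:330,170:400];cv2.imwrite('pics/d0c.png',cv2.resize(a,None,fx=3,fy=3,interpolation=cv2.INTER_CUBIC))
E
```

```text
(no output)
```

View pics/s0c.png

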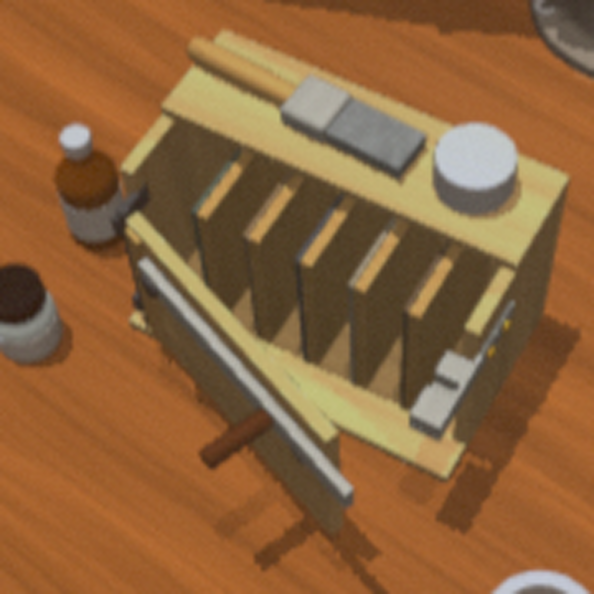

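View pics/d0c.png

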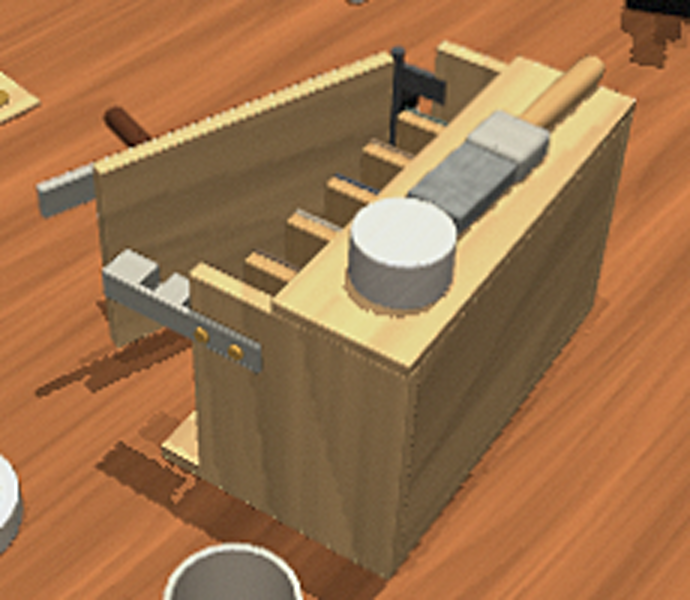

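```bash
cat > fit.py <<'E'
from h import *
from scipy.optimize import least_squares
S=cam("scene");D=cam("side")
s=lambda u,v:(170+(u+.5)/3.3-.5,115+(v+.5)/3.3-.5); d=lambda u,v:(170+(u+.5)/3-.5,130+(v+.5)/3-.5)
def pts(p):
    x,y,yaw,g,k,sx=p[:6]
    c,n=np.cos(yaw),np.sin(yaw);Rz=np.array([[c,-n,0],[n,c,0],[0,0,1]])
    W=lambda q:Rz@(np.array(q,float)/1000)+[x,y,0]
    def G(q): 
        return W([84+q[0]*np.cos(g)+q[1]*np.sin(g),-125-q[0]*np.sin(g)+q[1]*np.cos(g),q[2]])
    return W,G
kx=lambda p:p[4]*1000
def obs(p):
    W,G=pts(p);sx=p[5]*1000
    # nominal notch centre x: bar centre x at g=0: 84+14=98
    K0=98+kx(p)
    return [("s",s(222,32),W([-90,-150,195])),("s",s(567,180),W([-90,150,195])),("s",s(518,262),W([sx,150,195])),("s",s(165,105),W([sx,-150,195])),
    ("d",d(410,370),W([-90,150,195])),("d",d(636,100),W([-90,-150,195])),("d",d(275,300),W([sx,150,195])),("d",d(520,58),W([sx,-150,195])),("d",d(387,577),W([-90,150,0])),
    ("s",s(352,488),G([10,275,167])),("s",s(344,503),G([18,275,167])),
    ("d",d(42,218),G([10,275,143])),("d",d(39,189),G([10,275,167])),
    ("s",s(207,460),G([72,190,155])),("d",d(110,113),G([72,190,155])),
    # keeper: lip outer top edge corners
    ("s",s(411,419),W([K0+32,p[6]*1000,157])),("s",s(436,433),W([K0+32,p[6]*1000+24,157])),
    ("d",d(103,272),W([K0+32,p[6]*1000+24,157])),("d",d(128,250),W([K0+32,p[6]*1000,157]))]
def res(p):
    r=[]
    for c,uv,P in obs(p): r+=list(proj(S if c=="s" else D,P)[0]-uv)
    return np.array(r)
f=least_squares(res,[.45,0,0,.4,0,0,.14],loss='soft_l1')
bad=f
for yaw0 in np.arange(-3,3,.5):
    q=least_squares(res,[.45,-.1,yaw0,.4,0,0,.14],loss='soft_l1')
    if q.cost<bad.cost: bad=q
f=bad;p=f.x
if __name__=="__main__":
    print(f.cost,np.round(p,4));print(np.round(f.fun.reshape(-1,2),1).tolist())
    W,G=pts(p)
    for n,P in [("hinge",W([84,-125,97])),("knob",G([48,190,155])),("end",G([14,265,143])),("knob shut",W([132,65,155])),("tip",G([72,190,155]))]:
        rs=np.hypot(*P[:2]);print(n,np.round(P,4),rs)
    print("gate normal yaw world",p[2]-p[3], "along", p[2]-p[3]+np.pi/2)
E
python3 fit.py
```

```text
14.98040094017483 [ 0.4581 -0.0111  0.1493  0.3816 -0.0086 -0.0031  0.1298]
[[-0.2, -1.7], [0.6, -2.3], [-0.1, -0.9], [-1.3, -1.1], [-0.8, -0.6], [-0.4, -0.3], [-0.7, 1.2], [-0.1, -0.6], [-0.2, 1.8], [-0.0, -0.1], [-0.4, -2.5], [-0.3, 0.4], [-0.6, 0.5], [-1.3, -0.2], [-0.1, 0.4], [-0.7, -2.9], [1.1, -2.6], [-0.9, -0.4], [-0.9, -0.2]]
hinge [ 0.5598 -0.1222  0.097 ] 0.5729514026797528
knob [0.6502 0.0516 0.155 ] 0.652283778021419
end [0.6344 0.1325 0.143 ] 0.6481027001815424
knob shut [0.579  0.0728 0.155 ] 0.583544103500837
tip [0.6736 0.0461 0.155 ] 0.675167831816723
gate normal yaw world -0.23238228523055343 along 1.338414041564343
```

```bash
python3 -c "
from h import *
print(ctrl.grasp_offset, ctrl.calibration('wrist'))"
```

```text
-0.0187 {'mtx': array([[373.84766886,   0.        , 282.55077473],
       [  0.        , 373.84766886, 205.68335093],
       [  0.        ,   0.        ,   1.        ]]), 'k1': -0.06452945643471189, 'mount': array([[ 9.99999373e-01, -8.58671618e-04,  7.18460350e-04,
         2.96518213e-04],
       [-6.12011694e-04, -9.56590047e-01, -2.91436282e-01,
        -7.45229589e-02],
       [ 9.37520085e-04,  2.91435660e-01, -9.56589973e-01,
        -1.76744931e-01],
       [ 0.00000000e+00,  0.00000000e+00,  0.00000000e+00,
         1.00000000e+00]])}
```

Emit:
drive_tool([
  [0,0,40],
  [0,0,40],
  [0,0,40],
  [22,28,0],
  [22,28,0],
  [22,28,0],
  [22,28,0],
  [22,28,0],
  [22,28,0],
  [22,28,0],
  [22,28,0],
  [22,28,0],
], yaw=[0,0,0,-0.06,-0.06,-0.06,-0.06,-0.06,-0.06,-0.06,-0.06,-0.06], fingers=1)

```text
time_s: 1.3
eef_pos: [0.4244, -0.2385, 0.3181]
tool_rot: [3.141, 0.008, -1.727]
wrist_force: [0.4, -1.8, 0.1]
grip_width: 0.0858
```

Emit:
drive_tool([
  [24,31,0],
  [24,31,0],
  [24,31,0],
  [24,31,0],
  [24,31,0],
  [24,31,0],
  [24,31,0],
  [24,31,0],
  [24,31,0],
  [10,10,0],
  [0,0,0],
], yaw=[-0.02,-0.02,-0.02,-0.02,0,0,0,0,0,0,0])

```text
time_s: 2.22
eef_pos: [0.6594, 0.0754, 0.3151]
tool_rot: [3.139, 0.011, -1.806]
wrist_force: [-0.4, -0.5, -0.6]
grip_width: 0.0856
```

```bash
python3 - <<'E'
from h import *
o=ctrl.get_obs();im=ctrl.read_camera("wrist")
print(o["eef_pos"],o["tool_rot"],o["time_s"])
C=cam("wrist",o)
from fit import p,pts
W,G=pts(p)
for P,c in [(G([72,190,155]),(0,0,255)),(G([48,190,155]),(0,255,0)),(G([18,275,167]),(255,0,0)),(G([10,275,167]),(255,0,0)),(G([18,35,167]),(255,255,0))]:
    u=proj(C,P)[0];print(np.round(u,1));cv2.circle(im,tuple(int(a) for a in u),3,c,1)
for r in ctrl.outline_of("wrist","knob")[:2]: print(r["confidence"],r["uv"],r["mask"].sum())
cv2.imwrite("pics/w1.png",im)
E
```

```text
[0.6593679  0.07536091 0.31513576] [ 3.13914864  0.01129409 -1.80598166] 2.2167
[312.5 153.8]
[311.9 179.6]
[219.5 214.4]
[219.9 222.6]
[478.9 214.8]
0.74 [320.0, 212.4] 5049
```

View pics/w1.png

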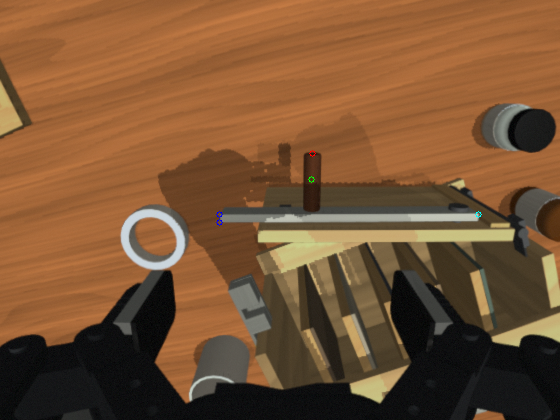

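Predicted knob and bar points land on the real ones: knob tip at (312,153), bar end at (219,215). Next I'll go over the knob and descend.

Emit:
drive_tool([
  [-9,-24,-5],
  [0,0,-25],
  [0,0,-25],
  [0,0,-25],
  [0,0,-25],
  [0,0,-20],
  [0,0,-20],
  [0,0,0],
], yaw=[0,0,0,0,0,0,0,0])

```text
time_s: 2.98
eef_pos: [0.6428, 0.023, 0.1741]
tool_rot: [-3.13, -0.003, -1.837]
wrist_force: [-1.0, -0.2, -0.6]
grip_width: 0.0855
```

```bash
python3 - <<'E'
from h import *
o=ctrl.get_obs();im=ctrl.read_camera("wrist")
print(o["eef_pos"],o["tool_rot"],o["time_s"],o["wrist_force"])
C=cam("wrist",o)
from fit import p,pts
W,G=pts(p)
cv2.imwrite("pics/w2r.png",im)
for P,c in [(G([72,190,155]),(0,0,255)),(G([48,190,155]),(0,255,0)),(G([18,275,167]),(255,0,0)),(G([10,275,167]),(255,0,0)),(np.array(o["eef_pos"])+[0,0,.0187],(255,255,255))]:
    u=proj(C,P)[0];print(np.round(u,1));cv2.circle(im,tuple(int(a) for a in u),3,c,1)
cv2.imwrite("pics/w2.png",im)
E
```

```text
[0.64279013 0.02295243 0.17405323] [-3.12995230e+00 -2.86020569e-03 -1.83700414e+00] 2.9833 [-0.97902636 -0.2257077  -0.56194055]
[226.3 190.5]
[229.6 232.1]
[ 81.8 293.5]
[ 84.6 305.9]
[282.6 259.8]
```

View pics/w2.png

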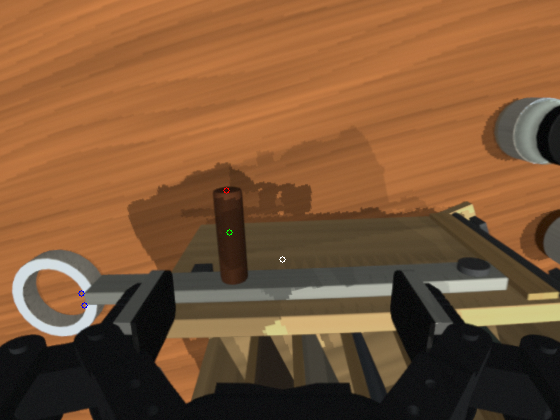

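The tool drifted about 30 mm in y, as momentum carries over between rows. I'll correct that before going lower.

Emit:
drive_tool([
  [3,12,3],
  [3,12,2],
  [1,4,0],
  [0,0,0],
  [0,0,0],
], yaw=[0.02,0.02,0,0,0])

```text
time_s: 3.45
eef_pos: [0.6555, 0.0515, 0.1917]
tool_rot: [-3.112, 0.002, -1.798]
wrist_force: [0.5, -0.6, -0.7]
grip_width: 0.0854
```

Emit:
drive_tool([
  [-4,0,-10],
  [-1,0,-10],
  [0,0,-10],
  [0,0,-6],
  [0,0,0],
], yaw=[0,0,0,0,0])

```text
time_s: 3.87
eef_pos: [0.6525, 0.0538, 0.1567]
tool_rot: [-3.106, 0.004, -1.795]
wrist_force: [0.8, -0.4, -1.0]
grip_width: 0.0855
```

Emit:
drive_tool([
  [-1,-1,-8],
  [-1,-1,-8],
  [0,0,-4],
  [0,0,0],
], yaw=[0,0,0,0])

```text
time_s: 4.2
eef_pos: [0.6501, 0.0507, 0.1337]
tool_rot: [-3.107, 0.004, -1.796]
wrist_force: [0.4, 0.5, -0.2]
grip_width: 0.0856
```

```bash
python3 - <<'E'
from h import *
o=ctrl.get_obs();im=ctrl.read_camera("wrist")
print(o["eef_pos"],o["tool_rot"],o["time_s"],o["wrist_force"])
C=cam("wrist",o)
from fit import p,pts
W,G=pts(p)
for P,c in [(G([72,190,155]),(0,0,255)),(G([48,190,155]),(0,255,0)),(np.array(o["eef_pos"])+[0,0,.0187],(255,255,255))]:
    u=proj(C,P)[0];print(np.round(u,1));cv2.circle(im,tuple(int(a) for a in u),3,c,1)
cv2.imwrite("pics/w3.png",im)
E
```

```text
[0.65009247 0.05068193 0.13366082] [-3.10738518  0.00354799 -1.79583298] 4.2 [ 0.38165789  0.48947668 -0.1506681 ]
[280.5 210.8]
[280.2 261.4]
[282.3 259. ]
```

View pics/w3.png

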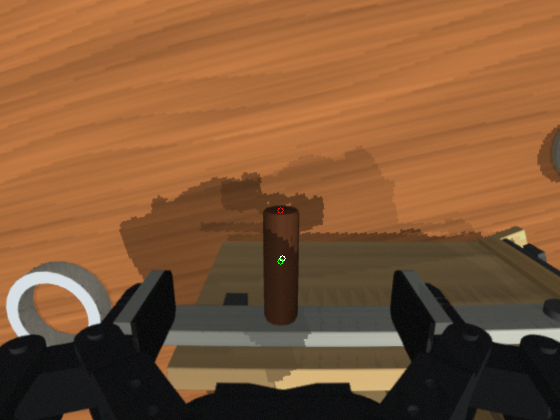

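The knob (280,260) is centred between the pads. I'll close on it now.

Emit:
drive_tool([
  [0,0,0],
  [0,0,0],
  [0,0,0],
  [0,0,0],
  [0,0,0],
  [0,0,0],
  [0,0,0],
  [0,0,0],
], yaw=[0,0,0,0,0,0,0,0], fingers=-1)

```text
time_s: 4.92
eef_pos: [0.6519, 0.0509, 0.1362]
tool_rot: [-3.103, 0.005, -1.796]
wrist_force: [0.3, -0.3, 0.2]
grip_width: -0.0
```

```bash
python3 - <<'E'
from h import *
o=ctrl.get_obs();im=ctrl.read_camera("wrist");cv2.imwrite("pics/w4.png",im)
im=ctrl.read_camera("scene");cv2.imwrite("pics/s4.png",cv2.resize(im[115:295,170:350],None,fx=3.3,fy=3.3,interpolation=cv2.INTER_CUBIC))
print(ctrl.get_obs()["grip_width"])
E
```

```text
0.00021174665620843323
```

View pics/w4.png

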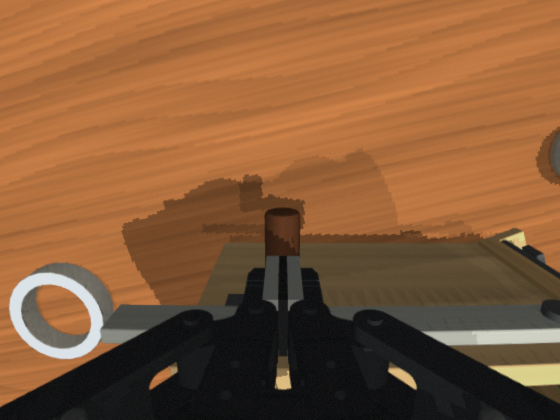

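View pics/s4.png

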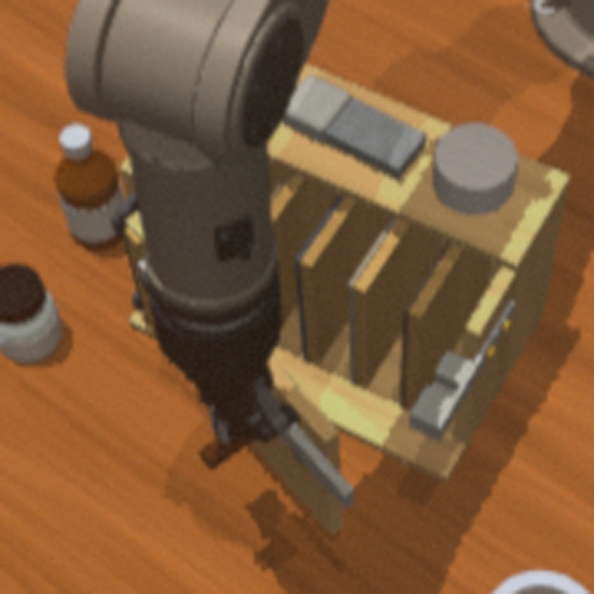

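```bash
python3 - <<'E'
from h import *
o=ctrl.get_obs();C=cam("wrist",o)
Rm=R.from_euler('xyz',o["tool_rot"]).as_matrix()
for z in(0,-.0187,-.03,-.05):print(z,proj(C,np.array(o["eef_pos"])+Rm@[0,0,z])[0])
print(R.from_euler('xyz',o["tool_rot"]).as_matrix().round(3))
from fit import p,pts
W,G=pts(p)
# triangulate knob tip: wrist pic1, scene, side
c1=dict(eef_pos=[0.6593679,0.07536091,0.31513576],tool_rot=[3.13914864,0.01129409,-1.80598166])
c2=dict(eef_pos=[0.64279013,0.02295243,0.17405323],tool_rot=[-3.1299523,-0.00286,-1.837004])
c3=dict(eef_pos=[0.65009247,0.05068193,0.13366082],tool_rot=[-3.10738518,0.00354799,-1.79583298])
r=[ray(cam("wrist",c1),(312.5,154)),ray(cam("wrist",c2),(228,190)),ray(cam("wrist",c3),(280.5,212))]
S=cam("scene");D=cam("side")
s=[ray(S,(170+207/3.3,115+460/3.3)),ray(D,(170+110/3,130+113/3))]
print(tri(r),tri(s),tri(r+s),tri(r[:2]),tri([r[0],s[1]]))
E
```

```text
0 [282.52119567 244.45413701]
-0.0187 [282.485053   260.22171452]
-0.03 [282.45939086 271.41340911]
-0.05 [282.40462963 295.28543944]
[[-0.223 -0.974  0.039]
 [-0.975  0.223 -0.004]
 [-0.005 -0.038 -0.999]]
(array([0.67271831, 0.04610021, 0.15207769]), [np.float64(0.00014930617684110142), np.float64(0.0004579023481127222), np.float64(0.0005929860817252893)]) (array([0.67176743, 0.04845129, 0.15587911]), [np.float64(0.0018483485873380225), np.float64(0.001848348587338089)]) (array([0.67278915, 0.04652486, 0.15389365]), [np.float64(0.0005671324886040234), np.float64(0.0012565304195535133), np.float64(0.00019492631966830712), np.float64(0.003045381397431384), np.float64(0.0015699453890416428)]) (array([0.67270847, 0.0460275 , 0.15075299]), [np.float64(7.49050578066491e-05), np.float64(7.490505780660713e-05)]) (array([0.67314979, 0.04581603, 0.15502241]), [np.float64(0.00039312994444010477), np.float64(0.00039312994444029294)])
```

```bash
python3 - <<'E'
from h import *
o=ctrl.get_obs();C=cam("wrist",o)
Rm=R.from_euler('xyz',o["tool_rot"]).as_matrix()
for y in(-.011,0,.011):
  for z in(0,-.0187,-.03):print(y,z,proj(C,np.array(o["eef_pos"])+Rm@[0,y,z])[0].round(0))
im=ctrl.read_camera("side");cv2.imwrite("pics/d5.png",cv2.resize(im[100:300,130:330],None,fx=3,fy=3,interpolation=cv2.INTER_CUBIC))
im=cv2.imread("pics/w4.png");cv2.imwrite("pics/w4c.png",cv2.resize(im[180:380,180:380],None,fx=3,fy=3,interpolation=cv2.INTER_CUBIC))
E
```

```text
-0.011 0 [283. 224.]
-0.011 -0.0187 [282. 238.]
-0.011 -0.03 [282. 248.]
0 0 [283. 244.]
0 -0.0187 [282. 260.]
0 -0.03 [282. 271.]
0.011 0 [283. 264.]
0.011 -0.0187 [282. 281.]
0.011 -0.03 [282. 294.]
```

View pics/d5.png

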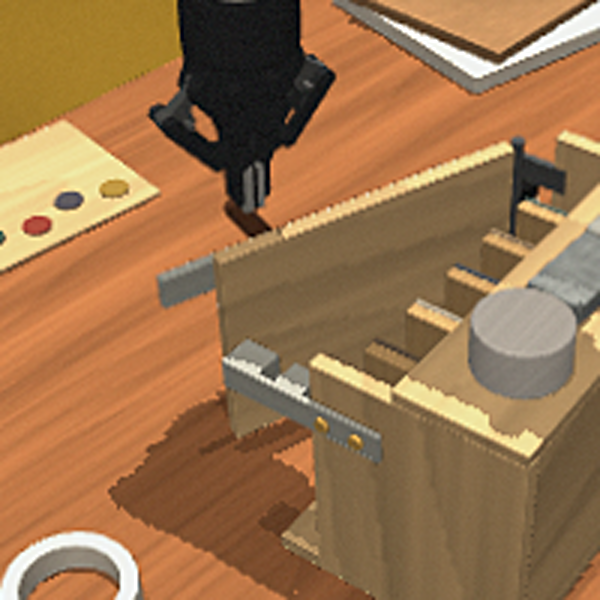

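View pics/w4c.png

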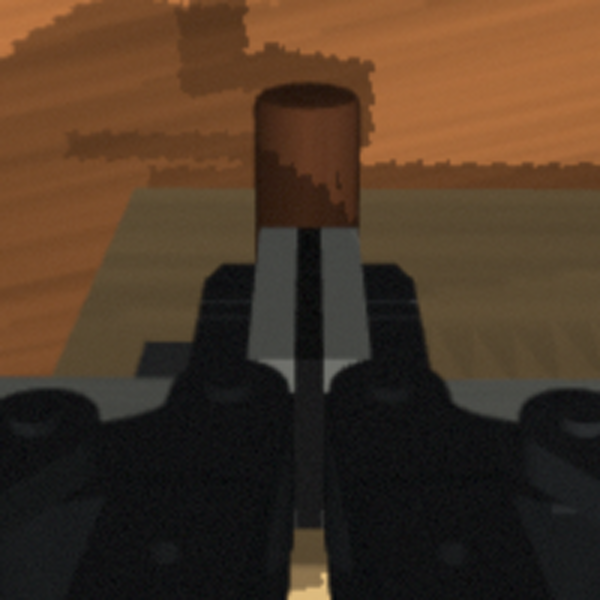

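The fingers shut to 0 above the knob. In both the wrist and side pictures the tips end around z ≈ 0.17, about 35 mm behind the reported TCP. The open-finger picture gives the same figure: pad tips at (172,272) and (397,272), 85 mm apart, put the depth near 0.142 m. I'll trust the pictures, reopen and go about 33 mm lower.

Emit:
drive_tool([
  [0,0,0],
  [0,0,0],
  [0,0,0],
  [0,0,0],
  [0,0,0],
  [0,0,0],
  [0,0,0],
], yaw=[0,0,0,0,0,0,0], fingers=1)

```text
time_s: 5.65
eef_pos: [0.6517, 0.0508, 0.1359]
tool_rot: [-3.104, 0.005, -1.796]
wrist_force: [1.0, -0.2, -0.6]
grip_width: 0.0833
```

Emit:
drive_tool([
  [0,0,-8],
  [0,0,-8],
  [0,0,-6],
  [0,0,0],
], yaw=[0,0,0,0])

```text
time_s: 5.98
eef_pos: [0.6515, 0.0508, 0.1116]
tool_rot: [-3.104, 0.005, -1.796]
wrist_force: [-0.1, 1.3, -1.0]
grip_width: 0.0856
```

```bash
python3 - <<'E'
from h import *
o=ctrl.get_obs();im=ctrl.read_camera("wrist");cv2.imwrite("pics/w6.png",im)
print(o["time_s"],o["eef_pos"],o["wrist_force"],o["grip_width"])
im=ctrl.read_camera("side");cv2.imwrite("pics/d6.png",cv2.resize(im[100:300,130:330],None,fx=3,fy=3,interpolation=cv2.INTER_CUBIC))
E
```

```text
5.9833 [0.65154971 0.05082066 0.11160946] [-0.10059501  1.28586145 -0.95202006] 0.08555935974380398
```

View pics/w6.png

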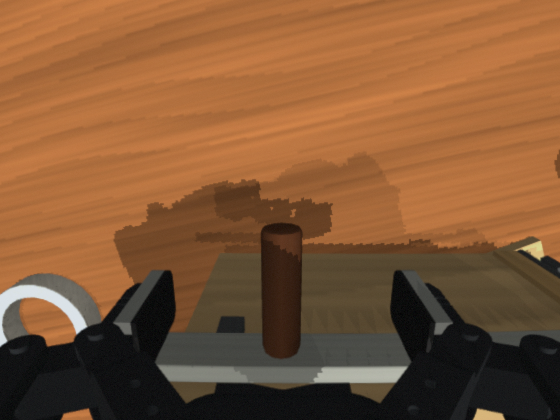

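View pics/d6.png

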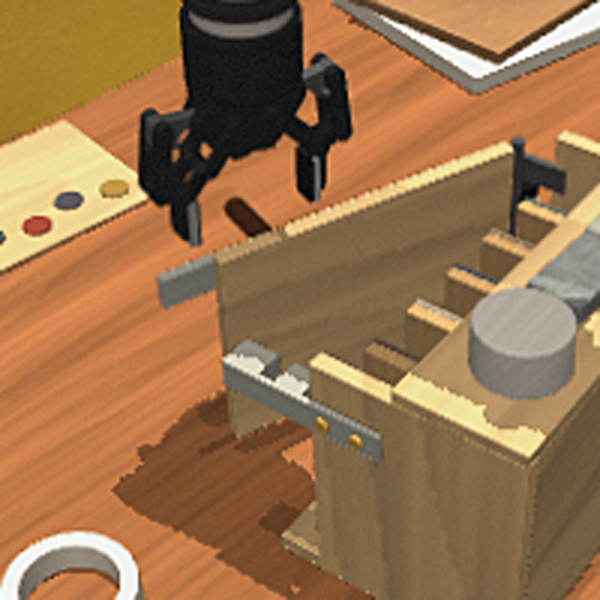

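Emit:
drive_tool([
  [0,0,-5],
  [0,0,-3],
  [0,0,0],
  [0,0,0],
], yaw=[0,0,0,0])

```text
time_s: 6.42
eef_pos: [0.6529, 0.051, 0.1046]
tool_rot: [-3.101, 0.006, -1.796]
wrist_force: [-0.4, -0.1, -0.4]
grip_width: 0.0857
```

Emit:
drive_tool([
  [0,0,0],
  [0,0,0],
  [0,0,0],
  [0,0,0],
  [0,0,0],
  [0,0,0],
  [0,0,0],
], yaw=[0,0,0,0,0,0,0], fingers=-1)

```text
time_s: 7.0
eef_pos: [0.6536, 0.0511, 0.1058]
tool_rot: [-3.099, 0.007, -1.796]
wrist_force: [0.3, -0.2, -0.3]
grip_width: 0.0138
```

```bash
python3 - <<'E'
from h import *
o=ctrl.get_obs();im=ctrl.read_camera("wrist");cv2.imwrite("pics/w7.png",im)
print(o["time_s"],o["eef_pos"],o["wrist_force"],o["grip_width"])
E
```

```text
7.0 [0.65355421 0.05110486 0.10577821] [ 0.33269296 -0.22796039 -0.30134675] 0.013772807115500565
```

View pics/w7.png

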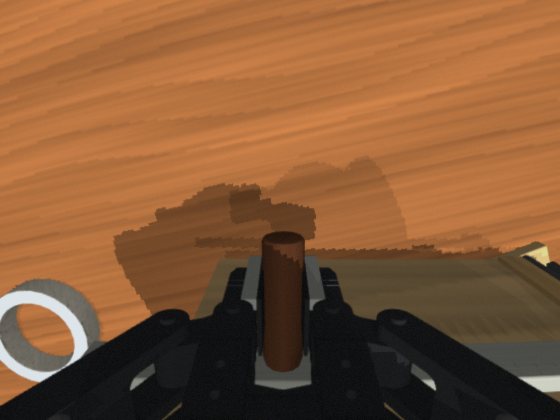

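Knob pinched (13.8 mm opening, knob seen at (283,300) between the pads). Lifting the bar about 20 mm at the knob.

Emit:
drive_tool([
  [0,0,4],
  [0,0,4],
  [0,0,4],
  [0,0,3],
  [0,0,0],
], yaw=[0,0,0,0,0])

```text
time_s: 7.47
eef_pos: [0.652, 0.0513, 0.1183]
tool_rot: [-3.104, 0.006, -1.796]
wrist_force: [0.7, 0.6, -2.3]
grip_width: 0.0139
```

Emit:
drive_tool([
  [0,0,4],
  [0,0,4],
  [0,0,3],
  [0,0,0],
], yaw=[0,0,0,0])

```text
time_s: 7.8
eef_pos: [0.6511, 0.0501, 0.1296]
tool_rot: [-3.106, 0.004, -1.797]
wrist_force: [-0.4, 0.2, -3.3]
grip_width: 0.0137
```

```bash
python3 - <<'E'
from h import *
o=ctrl.get_obs();im=ctrl.read_camera("wrist");cv2.imwrite("pics/w8.png",im)
print(o["time_s"],o["eef_pos"],o["wrist_force"],o["grip_width"])
im=ctrl.read_camera("side");cv2.imwrite("pics/d8f.png",im);cv2.imwrite("pics/d8.png",cv2.resize(im[100:300,130:330],None,fx=3,fy=3,interpolation=cv2.INTER_CUBIC))
E
```

```text
7.8 [0.65109084 0.05011773 0.1295606 ] [-0.413209    0.170728   -3.25447056] 0.013726869308123313
```

View pics/d8.png

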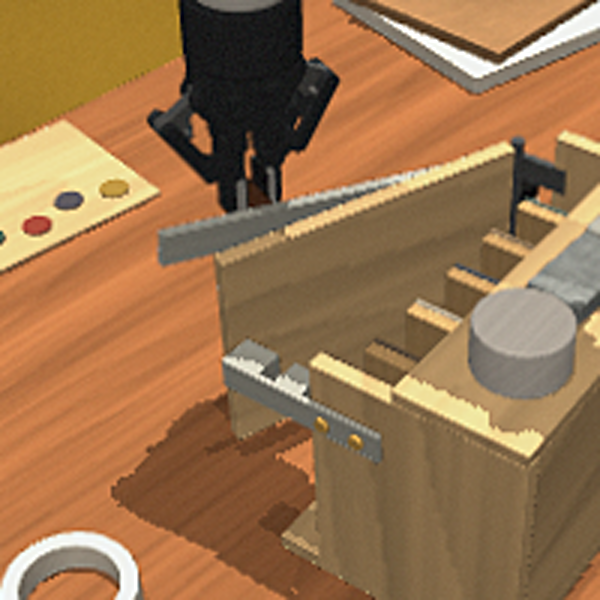

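Bar is lifted, its free end now at (160,230) in the crop. Before swinging I'll refine the keeper position from the earlier close wrist picture.

```bash
python3 - <<'E'
import cv2
im=cv2.imread("pics/w1.png");cv2.imwrite("pics/w1k.png",cv2.resize(im[200:350,200:300],None,fx=5,fy=4*1,interpolation=cv2.INTER_CUBIC)[:600])
im=cv2.imread("pics/side0.png");cv2.imwrite("pics/d0k.png",cv2.resize(im[205:265,195:265],None,fx=8,fy=8,interpolation=cv2.INTER_CUBIC))
im=cv2.imread("pics/scene0.png");cv2.imwrite("pics/s0k.png",cv2.resize(im[200:260,285:335],None,fx=10,fy=10,interpolation=cv2.INTER_CUBIC))
E
```

```text
(no output)
```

View pics/w1k.png

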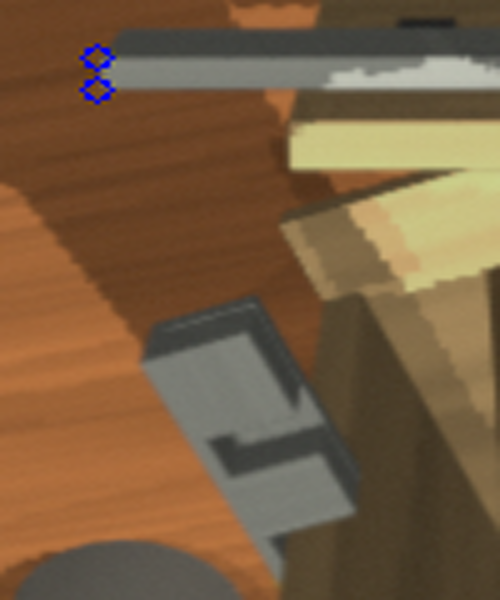

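View pics/d0k.png

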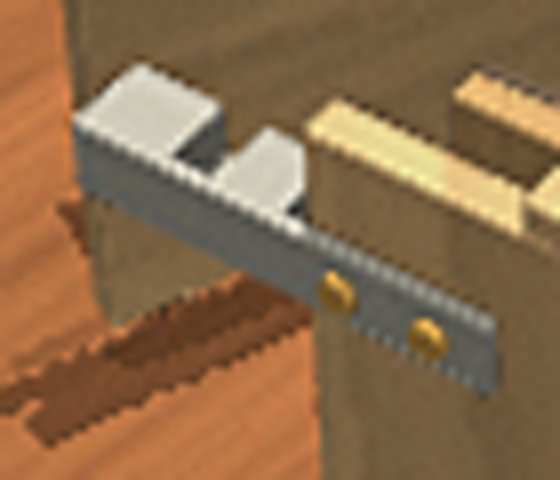

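View pics/s0k.png

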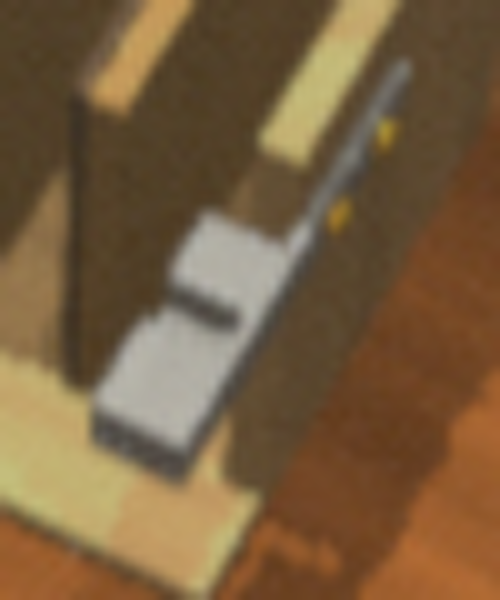

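```bash
python3 - <<'E'
from h import *
from fit import p,pts
S=cam("scene");D=cam("side")
c1=dict(eef_pos=[0.6593679,0.07536091,0.31513576],tool_rot=[3.13914864,0.01129409,-1.80598166])
Wc=cam("wrist",c1)
yaw=p[2];c,n=np.cos(yaw),np.sin(yaw);Ri=np.array([[c,n],[-n,c]])
def car(P):return (Ri@(P[:2]-p[:2])*1000).round(1)
w=lambda u,v:(200+(u+.5)/5-.5,200+(v+.5)/4-.5)
d=lambda u,v:(195+(u+.5)/8-.5,205+(v+.5)/8-.5)
s=lambda u,v:(285+(u+.5)/10-.5,200+(v+.5)/10-.5)
L=[("lip out +y",w(145,360),s(182,450),d(75,118)),("lip out -y",w(248,335),s(97,405),d(140,65)),("lip in -y",w(300,410),s(158,310),d(222,110)),("land out -y",w(325,452),s(172,275),d(265,128)),("land in -y",w(357,512),s(208,212),None)]
for nme,a,b,e in L:
    rs=[ray(Wc,a),ray(S,b)]+([ray(D,e)] if e else [])
    print(nme,*[car(planez(r,.157)) for r in rs],"tri",[car(tri(rs)[0]),tri(rs)[0][2].round(4),np.round(tri(rs)[1],4)])
# known carrier check: front +y top wall corner etc; bar end top corners at z .167 in wrist
for q in [w(105,88),w(105,57)]: print("bar end",planez(ray(Wc,q),.167))
W,G=pts(p);print(G([10,275,167]),G([18,275,167]))
E
```

```text
lip out +y [124.4 151.9] [124.4 155.2] [121.4 151.6] tri [array([122.9, 152.7]), np.float64(0.1552), array([0.0006, 0.0021, 0.0022])]
lip out -y [123.3 129.6] [123.5 132.9] [120.7 129. ] tri [array([122. , 130.3]), np.float64(0.1554), array([0.0005, 0.0023, 0.0023])]
lip in -y [ 99.6 128.3] [ 95.  133.8] [ 95.5 130.3] tri [array([ 96. , 130.8]), np.float64(0.1551), array([0.0027, 0.0032, 0.0016])]
land out -y [ 86.2 128.4] [ 85.2 132.4] [ 83.7 129.5] tri [array([ 84.5, 129.9]), np.float64(0.1553), array([0.0011, 0.002 , 0.0014])]
land in -y [ 66.9 129.2] [ 66.2 132. ] tri [array([ 63.5, 130.8]), np.float64(0.1518), array([0.0001, 0.0001])]
bar end [0.63366747 0.14223165 0.167     ]
bar end [0.64092474 0.14011183 0.167     ]
[0.63283258 0.14311263 0.167     ] [0.64061754 0.14127026 0.167     ]
```

```bash
cat > swing.py <<'E'
from h import *
from fit import p,pts
W,G=pts(p)
H=W([84,-125,0])[:2]; g0=p[3]
T0=np.array([.6511,.0501]);Y0=-1.797
def tcp(g):
    a=-(g-g0);c,n=np.cos(a),np.sin(a)
    return H+np.array([[c,-n],[n,c]])@(T0-H), Y0+a
def gest(o):
    v=np.array(o["eef_pos"][:2])-H;v0=T0-H
    return g0-(np.arctan2(v[1],v[0])-np.arctan2(v0[1],v0[0])), np.hypot(*v)-np.hypot(*v0), g0-(o["tool_rot"][2]-Y0)
if __name__=="__main__":
    import sys
    pr=None
    for g in np.arange(.38,-.06,-.04):
        t,y=tcp(g);print(round(g,3),t.round(4),round(y,3),None if pr is None else ((t-pr)*1000).round(1));pr=t
    o=ctrl.get_obs();print(o["time_s"],o["eef_pos"],gest(o))
E
python3 swing.py
```

```text
0.38 [0.6508 0.0503] -1.795 None
0.34 [0.6438 0.0538] -1.755 [-7.   3.5]
0.3 [0.6367 0.057 ] -1.715 [-7.1  3.2]
0.26 [0.6295 0.0599] -1.675 [-7.2  2.9]
0.22 [0.6222 0.0626] -1.635 [-7.3  2.6]
0.18 [0.6147 0.0649] -1.595 [-7.4  2.3]
0.14 [0.6072 0.0669] -1.555 [-7.5  2. ]
0.1 [0.5996 0.0687] -1.515 [-7.6  1.7]
0.06 [0.5919 0.0701] -1.475 [-7.7  1.4]
0.02 [0.5842 0.0713] -1.435 [-7.7  1.1]
-0.02 [0.5765 0.0721] -1.395 [-7.8  0.8]
7.9 [0.65109723 0.05019367 0.12916575] (np.float64(0.38140931435873326), np.float64(8.147364850213945e-05), np.float64(0.381085671566325))
```

Emit:
drive_tool([
  [-3.5,1.8,0],
  [-3.5,1.8,0],
  [-3.5,1.7,0],
  [-3.5,1.6,0],
  [-3.5,1.6,0],
  [0,0,0],
], yaw=[0.02,0.02,0.02,0.02,0.02,0])

```text
time_s: 8.4
eef_pos: [0.6318, 0.0589, 0.1293]
tool_rot: [-3.105, 0.003, -1.687]
wrist_force: [0.1, -0.6, -3.5]
grip_width: 0.0139
```

```bash
python3 -c "
from swing import *
o=ctrl.get_obs();print(o['eef_pos'],o['wrist_force'],o['torque'],gest(o))"
```

```text
[0.63176694 0.05889784 0.12927714] [ 0.06537272 -0.62066538 -3.50058762] [0.09077307 0.03505952 0.07699163] (np.float64(0.2726342055893137), np.float64(-0.00012467639441521294), np.float64(0.27118819419566853))
```

Emit:
drive_tool([
  [-3.6,1.5,0],
  [-3.6,1.4,0],
  [-3.6,1.4,0],
  [-3.7,1.3,0],
  [-3.7,1.2,0],
  [-3.7,1.1,0],
  [-3.7,1.0,0],
  [0,0,0],
], yaw=[0.02,0.02,0.02,0.02,0.02,0.02,0.02,0])

```text
time_s: 9.07
eef_pos: [0.6027, 0.0675, 0.1291]
tool_rot: [-3.106, 0.002, -1.532]
wrist_force: [-0.8, -0.5, -3.7]
grip_width: 0.0144
```

```bash
python3 -c "
from swing import *
o=ctrl.get_obs();print(o['eef_pos'],o['wrist_force'],o['torque'],gest(o))
im=ctrl.read_camera('side');cv2.imwrite('pics/d9.png',cv2.resize(im[100:300,130:330],None,fx=3,fy=3,interpolation=cv2.INTER_CUBIC))"
```

```text
[0.60274834 0.06753314 0.12910918] [-0.77328749 -0.54056559 -3.74738401] [-0.01534055  0.02694498  0.12193332] (np.float64(0.11698960216786525), np.float64(-0.00046961032308395767), np.float64(0.116414748438472))
```

View pics/d9.png

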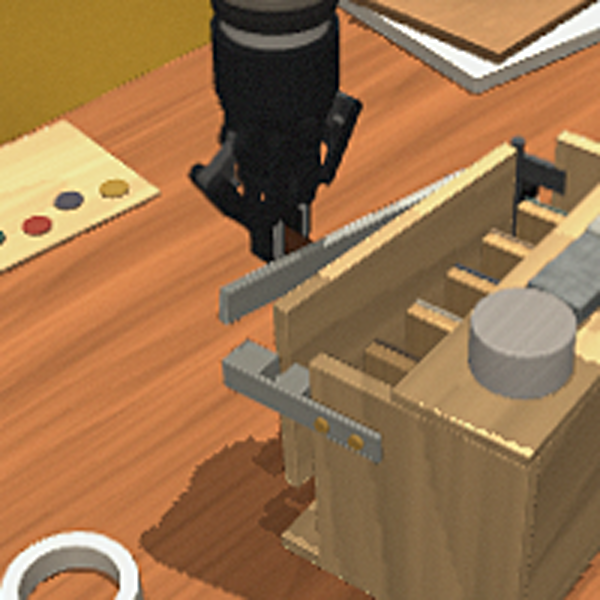

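Emit:
drive_tool([
  [-3.8,1.0,0],
  [-3.8,0.8,0],
  [-3.8,0.7,0],
  [-3.8,0.7,0],
  [-3.8,0.6,0],
  [-2.5,0.4,0],
  [0,0,0],
], yaw=[0.02,0.02,0.02,0.02,0.02,0.012,0])

```text
time_s: 9.7
eef_pos: [0.5796, 0.0711, 0.1291]
tool_rot: [-3.106, 0.001, -1.41]
wrist_force: [0.8, -0.4, -4.0]
grip_width: 0.0138
```

```bash
python3 -c "
from swing import *
o=ctrl.get_obs();print(o['eef_pos'],o['wrist_force'],o['torque'],gest(o))
im=ctrl.read_camera('side');cv2.imwrite('pics/d10.png',cv2.resize(im[180:260,195:275],None,fx=7,fy=7,interpolation=cv2.INTER_CUBIC))
im=ctrl.read_camera('scene');cv2.imwrite('pics/s10.png',cv2.resize(im[190:270,255:335],None,fx=7,fy=7,interpolation=cv2.INTER_CUBIC))"
```

```text
[0.57960733 0.07111431 0.12909271] [ 0.8373048  -0.44469182 -4.04303308] [-0.00510344 -0.09911192  0.01542315] (np.float64(-0.0035165440191816666), np.float64(-0.0006802809782202046), np.float64(-0.005342824348703812))
```

View pics/d10.png

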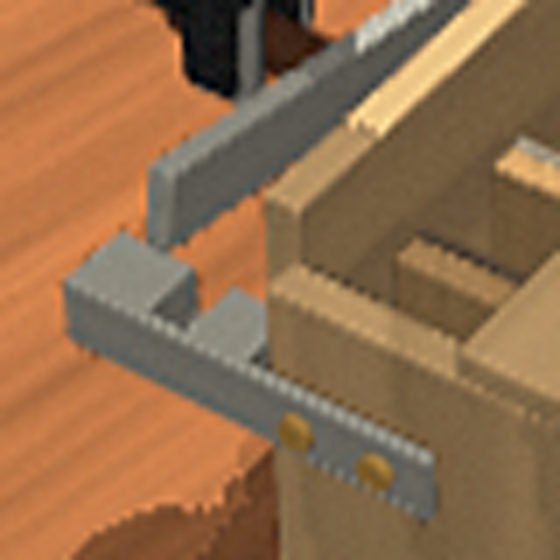

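View pics/s10.png

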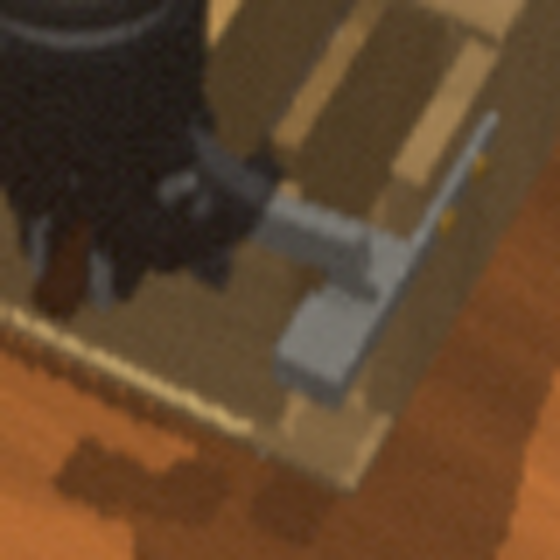

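```bash
python3 - <<'E'
from swing import *
D=cam("side");f=lambda u,v:(195+(u+.5)/7-.5,180+(v+.5)/7-.5)
c,n=np.cos(p[2]),np.sin(p[2])
def car(P): q=P-np.array([p[0],p[1],0]);return np.array([c*q[0]+n*q[1],-n*q[0]+c*q[1],q[2]])*1000
for lab,uv in [("bot out",f(150,240)),("bot in",f(176,249)),("top out",f(150,165)),("top in",f(177,176))]:
    o,v=ray(D,uv);a=car(o);b=car(o+v)-a;t=(147-a[1])/b[1];print(lab,(a+b*t).round(1))
for lab,uv in [("lip out +y",f(67,285)),("lip out -y",f(120,237)),("lip in -y",f(195,275)),("land out -y",f(236,292)),("land out +y?",f(188,340))]:
    print(lab,car(planez(ray(D,uv),.157)).round(1))
E
```

```text
bot out [ 95.1 147.  180.4]
bot in [ 86.6 147.  181.7]
top out [ 93.1 147.  206.4]
top in [ 84.5 147.  207. ]
lip out +y [119.4 153.4 157. ]
lip out -y [119.9 130.9 157. ]
lip in -y [ 94.4 131.3 157. ]
land out -y [ 81.7 130.4 157. ]
land out +y? [ 80.7 151.7 157. ]
```

Emit:
drive_tool([
  [0,0,-3.5],
  [0,0,-3.5],
  [0,0,-2],
  [0,0,0],
], yaw=[0,0,0,0])

```text
time_s: 10.13
eef_pos: [0.5804, 0.0719, 0.1213]
tool_rot: [-3.104, 0.0, -1.41]
wrist_force: [-0.9, -0.6, 0.4]
grip_width: 0.0139
```

```bash
python3 -c "
from swing import *
o=ctrl.get_obs();print(o['time_s'],o['eef_pos'],o['tool_rot'],o['wrist_force'],o['torque'],gest(o))
im=ctrl.read_camera('wrist');cv2.imwrite('pics/w11.png',im)
im=ctrl.read_camera('side');cv2.imwrite('pics/d11.png',cv2.resize(im[180:260,195:275],None,fx=7,fy=7,interpolation=cv2.INTER_CUBIC))
im=ctrl.read_camera('scene');cv2.imwrite('pics/s11.png',cv2.resize(im[190:270,255:335],None,fx=7,fy=7,interpolation=cv2.INTER_CUBIC))"
```

```text
10.1333 [0.58038945 0.07193446 0.12132018] [-3.10396124e+00  4.34957192e-04 -1.40968899e+00] [-0.93745061 -0.57178587  0.43940067] [-0.56397305  0.16720342 -0.12627712] (np.float64(4.002122383550688e-05), np.float64(0.00021665673654727713), np.float64(-0.005664272449320218))
```

View pics/d11.png

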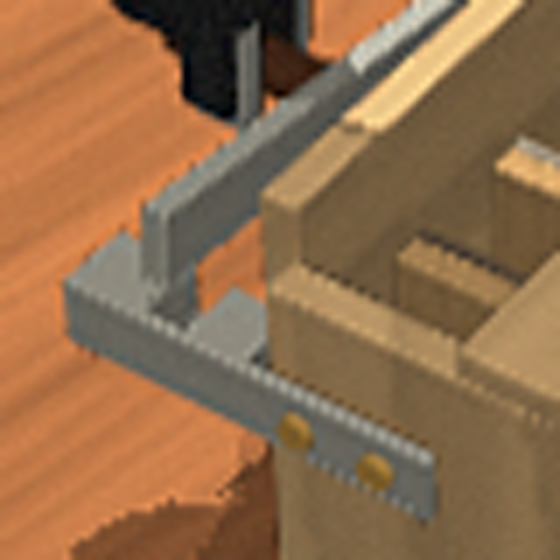

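View pics/s11.png

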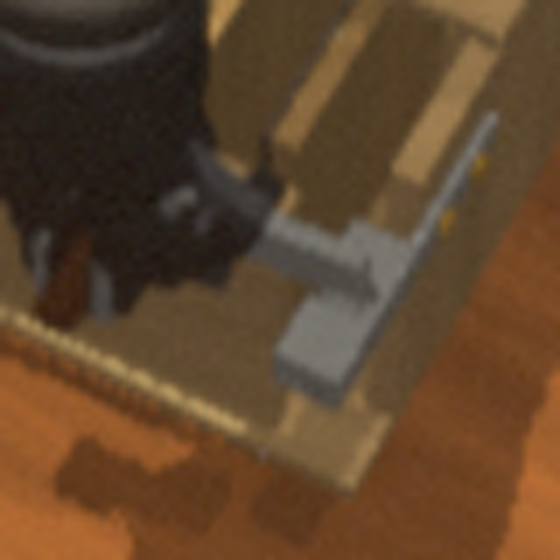

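View pics/w11.png

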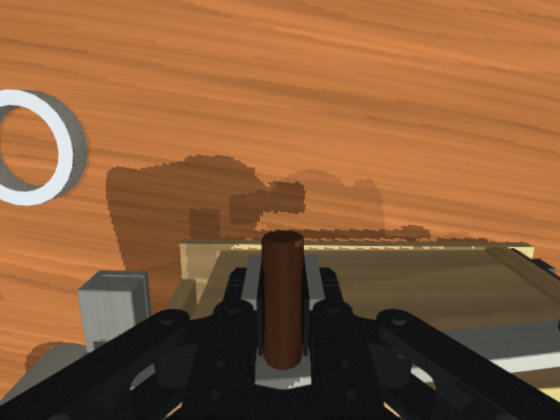

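Force z went from -4.0 to +0.4 N while lowering stopped early: the bar has touched the lip near its inner edge, seen at (155,285) in the side crop. I'll raise it a little, go in about 4 mm at the bar end, and lower again.

Emit:
drive_tool([
  [0,0,2.5],
  [0,0,2],
  [-1.5,0,0],
  [-1.5,0,0],
  [-1,0,0],
  [0,0,0],
], yaw=[0,0,0.008,0.008,0.004,0])

```text
time_s: 10.78
eef_pos: [0.5773, 0.0718, 0.1263]
tool_rot: [-3.102, 0.002, -1.39]
wrist_force: [-0.0, -1.0, -1.8]
grip_width: 0.0138
```

```bash
python3 -c "
from swing import *
o=ctrl.get_obs();print(o['time_s'],o['eef_pos'],o['tool_rot'],o['wrist_force'],o['torque'],gest(o))
im=ctrl.read_camera('side');cv2.imwrite('pics/d12.png',cv2.resize(im[180:260,195:275],None,fx=7,fy=7,interpolation=cv2.INTER_CUBIC))
"
```

```text
10.7833 [0.57732172 0.07178771 0.12626513] [-3.10156822e+00  1.75541585e-03 -1.39018344e+00] [-0.02068833 -1.01658569 -1.76448796] [-0.29571523  0.04171421 -0.13047274] (np.float64(-0.015543227743380794), np.float64(-0.00022964498506877762), np.float64(-0.02516982395361056))
```

View pics/d12.png

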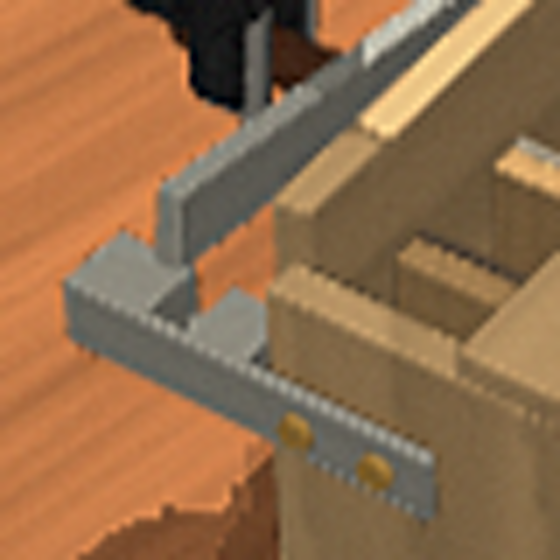

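```bash
cat > be.py <<'E'
from swing import *
D=cam("side");f=lambda u,v:(195+(u+.5)/7-.5,180+(v+.5)/7-.5)
c,n=np.cos(p[2]),np.sin(p[2])
def car(P): q=P-np.array([p[0],p[1],0]);return np.array([c*q[0]+n*q[1],-n*q[0]+c*q[1],q[2]])*1000
def yint(uv,y):
    o,v=ray(D,uv);a=car(o);b=car(o+v)-a;return (a+b*(y-a[1])/b[1]).round(1)
E
python3 - <<'E'
from be import *
for q in [(158,258),(183,267),(160,185),(185,193)]: print(yint(f(*q),148))
print('prev contact');
for q in [(143,278),(166,295),(145,205),(170,215)]: print(yint(f(*q),149))
E
```

```text
[ 92.  148.  176.6]
[ 83.8 148.  177.8]
[ 89.4 148.  202.3]
[ 81.4 148.  203.7]
prev contact
[ 96.7 149.  168. ]
[ 89.4 149.  166. ]
[ 94.  149.  194.2]
[ 86.  149.  194.9]
```

The visual end height was about 167 mm there, so that was friction as the knob turns in the pads (hysteresis of about ±2 N), not contact. The bar now stands over the notch in the side view. I'll lower to just above the lip and check.

Emit:
drive_tool([
  [0,0,-2.5],
  [0,0.2,-2.5],
  [0,0.2,-2],
  [0,0,0],
], yaw=[0,0,0,0])

```text
time_s: 11.17
eef_pos: [0.5773, 0.0723, 0.1198]
tool_rot: [-3.101, 0.001, -1.389]
wrist_force: [-0.3, -0.6, 1.2]
grip_width: 0.0134
```

```bash
python3 -c "
from swing import *
o=ctrl.get_obs();print(o['time_s'],o['eef_pos'],o['tool_rot'],o['wrist_force'],o['torque'],gest(o))
im=ctrl.read_camera('side');cv2.imwrite('pics/d13.png',cv2.resize(im[180:260,195:275],None,fx=7,fy=7,interpolation=cv2.INTER_CUBIC))
"
```

```text
11.1667 [0.57728732 0.07234581 0.11981137] [-3.10107278e+00  7.01144736e-04 -1.38937252e+00] [-0.26934771 -0.63187941  1.17631803] [-0.55069726  0.19692949 -0.10851815] (np.float64(-0.01597608203782197), np.float64(0.00032310522675738085), np.float64(-0.025980747367215673))
```

View pics/d13.png

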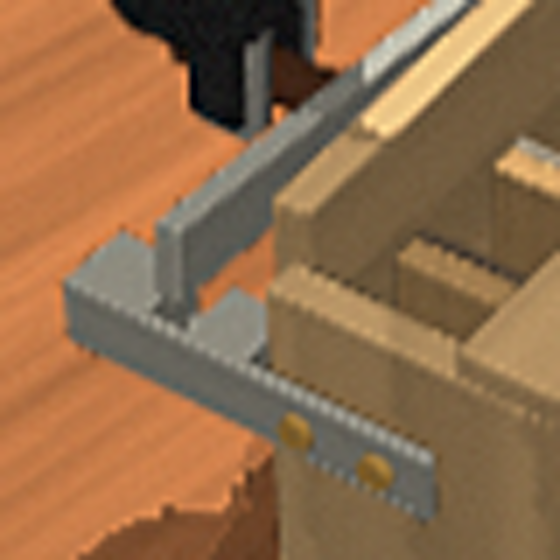

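```bash
python3 - <<'E'
from be import *
W,G=pts(p)
inv=lambda uv:((uv[0]-195)*7+3,(uv[1]-180)*7+3)
for x in(94.4,88,81.7):
  for y in(131,149): print(x,y,np.round(inv(proj(D,W([x,y,157]))[0])))
for q in [(157,228),(182,240)]: print(yint(f(*q),149))
for x in (84,92):
  for z in (157,185): print('bar',x,z,np.round(inv(proj(D,W([x,149,z]))[0])))
E
```

```text
94.4 131 [196. 274.]
94.4 149 [153. 313.]
88 131 [215. 284.]
88 149 [172. 323.]
81.7 131 [234. 293.]
81.7 149 [191. 332.]
[ 90.6 149.  188.2]
[ 82.6 149.  188.3]
bar 84 157 [184. 329.]
bar 84 185 [178. 248.]
bar 92 157 [160. 317.]
bar 92 185 [153. 235.]
```

The side view puts the bar at x ≈ 87±1 against a notch centre of 88, in the same camera frame. Lowering gently and watching the force.

Emit:
drive_tool([
  [0,0.1,-2],
  [0,0.1,-2],
  [0,0,0],
], yaw=[0,0,0])

```text
time_s: 11.47
eef_pos: [0.5778, 0.0724, 0.117]
tool_rot: [-3.1, -0.001, -1.389]
wrist_force: [-1.9, -0.5, 2.6]
grip_width: 0.0139
```

Emit:
drive_tool([
  [0,0,-1.5],
  [0,0,0],
], yaw=[0,0])

```text
time_s: 11.63
eef_pos: [0.5781, 0.0727, 0.1152]
tool_rot: [-3.099, 0.0, -1.389]
wrist_force: [0.4, -0.9, -1.2]
grip_width: 0.0141
```

```bash
python3 -c "
from swing import *
o=ctrl.get_obs();print(o['time_s'],o['eef_pos'],o['tool_rot'],o['wrist_force'],o['torque'],gest(o))
im=ctrl.read_camera('side');cv2.imwrite('pics/d14.png',cv2.resize(im[180:260,195:275],None,fx=7,fy=7,interpolation=cv2.INTER_CUBIC))
"
```

```text
11.6333 [0.57812612 0.07273437 0.11518265] [-3.09872000e+00  2.86232032e-05 -1.38892610e+00] [ 0.44763622 -0.88521796 -1.21320653] [-0.19008486  0.03189959 -0.06713716] (np.float64(-0.01188714805357416), np.float64(0.0007869668836193167), np.float64(-0.026427163349670768))
```

View pics/d14.png

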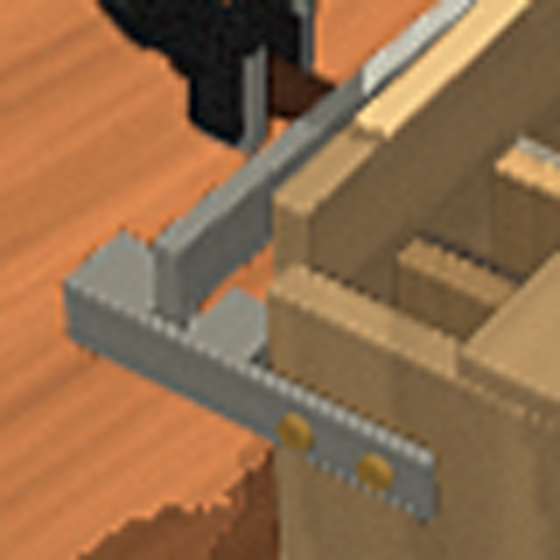

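```bash
python3 - <<'E'
from be import *
for q in [(153,244),(180,256)]: print(yint(f(*q),149.5))
for z in (181.5,179,167):print(proj(D,pts(p)[0]([91,150,z]))[0]*7-[195*7-3,180*7-3])
E
```

```text
[ 91.9 149.5 182.5]
[ 83.2 149.5 182.9]
[154.90999241 249.49449014]
[155.49217054 256.85463112]
[158.26317587 291.77782503]
```

Emit:
drive_tool([
  [-0.5,0,-1.5],
  [0,0,0],
], yaw=[0,0])

```text
time_s: 11.85
eef_pos: [0.578, 0.0729, 0.1128]
tool_rot: [-3.098, 0.001, -1.389]
wrist_force: [-0.5, -0.5, -0.1]
grip_width: 0.0143
```

Emit:
drive_tool([
  [-0.3,0,-1.5],
  [0,0,-1],
  [0,0,0],
], yaw=[0,0,0])

```text
time_s: 12.1
eef_pos: [0.578, 0.0729, 0.1102]
tool_rot: [-3.098, 0.001, -1.388]
wrist_force: [0.3, -1.2, -0.3]
grip_width: 0.0141
```

```bash
python3 -c "
from swing import *
o=ctrl.get_obs();print(o['time_s'],o['eef_pos'],o['tool_rot'],o['wrist_force'],o['torque'],gest(o))
im=ctrl.read_camera('side');cv2.imwrite('pics/d15.png',cv2.resize(im[180:260,195:275],None,fx=7,fy=7,interpolation=cv2.INTER_CUBIC))
"
```

```text
12.1 [0.57803089 0.0729376  0.11017861] [-3.09777462e+00  5.42666942e-04 -1.38813470e+00] [ 0.33346385 -1.22710634 -0.26980646] [-0.42591042 -0.03437912 -0.00328714] (np.float64(-0.012468118958579688), np.float64(0.000980399291222428), np.float64(-0.02721856780476084))
```

View pics/d15.png

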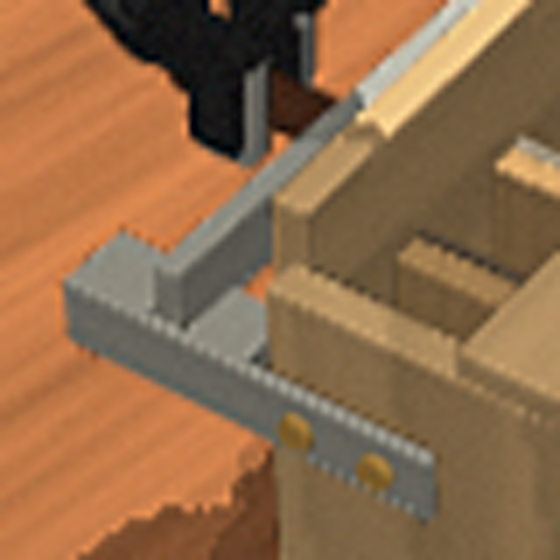

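The bar's end top is now at about 176 mm (lift ≈ 0.04), so it is inside the notch with no side force. Continuing down.

Emit:
drive_tool([
  [0,0,-1.5],
  [0,0,-1.5],
  [0,0,0],
], yaw=[0,0,0])

```text
time_s: 12.4
eef_pos: [0.5782, 0.0729, 0.1079]
tool_rot: [-3.097, -0.0, -1.388]
wrist_force: [-1.3, -0.8, 2.6]
grip_width: 0.0139
```

Emit:
drive_tool([
  [0,0,-1.5],
  [0,0,0],
], yaw=[0,0])

```text
time_s: 12.57
eef_pos: [0.5784, 0.0729, 0.1069]
tool_rot: [-3.096, -0.001, -1.387]
wrist_force: [-0.7, -0.6, 1.7]
grip_width: 0.0138
```

```bash
python3 -c "
from swing import *
o=ctrl.get_obs();print(o['time_s'],o['eef_pos'],o['tool_rot'],o['wrist_force'],o['torque'],gest(o))
im=ctrl.read_camera('side');cv2.imwrite('pics/d16.png',cv2.resize(im[180:260,195:275],None,fx=7,fy=7,interpolation=cv2.INTER_CUBIC))
"
```

```text
12.5667 [0.57839508 0.07289452 0.1068559 ] [-3.09636014e+00 -7.47294033e-04 -1.38749046e+00] [-0.68489318 -0.63201781  1.67815929] [-0.68249191  0.11483514 -0.12535668] (np.float64(-0.010597359272883966), np.float64(0.000971790333141126), np.float64(-0.027862805865889295))
```

View pics/d16.png

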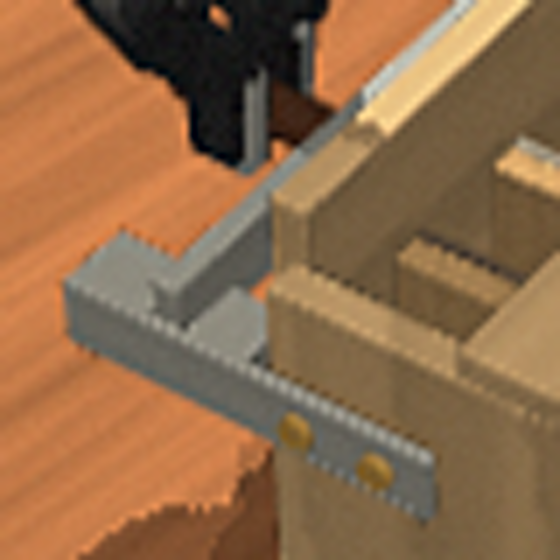

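Emit:
drive_tool([
  [0,0,-1.5],
  [0,0,-1],
  [0,0,0],
], yaw=[0,0,0])

```text
time_s: 12.87
eef_pos: [0.5793, 0.0728, 0.1065]
tool_rot: [-3.094, -0.002, -1.388]
wrist_force: [-1.4, -0.4, 1.3]
grip_width: 0.0138
```

```bash
python3 -c "
from swing import *
o=ctrl.get_obs();print(o['time_s'],o['eef_pos'],o['tool_rot'],o['wrist_force'],o['torque'],gest(o))
im=ctrl.read_camera('side');cv2.imwrite('pics/d17.png',cv2.resize(im[180:260,195:275],None,fx=7,fy=7,interpolation=cv2.INTER_CUBIC))
"
```

```text
12.8667 [0.57932746 0.07279227 0.10646805] [-3.09386873e+00 -1.59345983e-03 -1.38847180e+00] [-1.37541448 -0.37251226  1.34178854] [-0.6758398   0.31309493 -0.0525833 ] (np.float64(-0.005811377124574579), np.float64(0.0009608520260532272), np.float64(-0.0268814653416668))
```

View pics/d17.png

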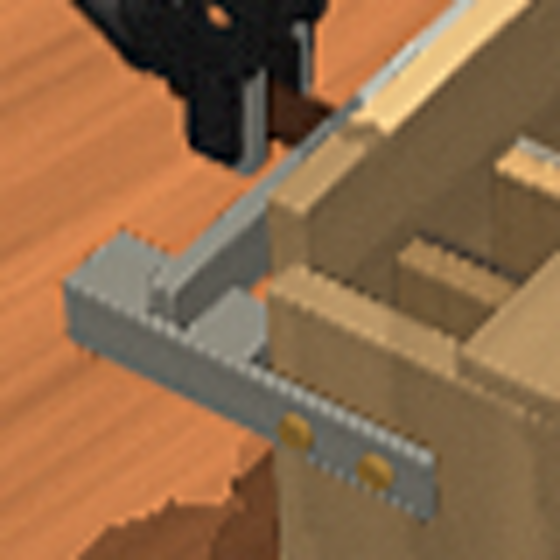

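Emit:
drive_tool([
  [-0.8,0,0],
  [0,0,0],
], yaw=[0,0])

```text
time_s: 13.08
eef_pos: [0.5791, 0.0728, 0.1066]
tool_rot: [-3.092, -0.002, -1.389]
wrist_force: [-2.1, 0.5, 2.7]
grip_width: 0.0137
```

Emit:
drive_tool([
  [0,0,0],
  [0,0,0],
  [0,0,0],
  [0,0,0],
  [0,0,0],
  [0,0,0],
  [0,0,0],
  [0,0,0],
], yaw=[0,0,0,0,0,0,0,0], fingers=1)

```text
time_s: 13.75
eef_pos: [0.5776, 0.0758, 0.1037]
tool_rot: [-3.095, 0.004, -1.388]
wrist_force: [0.7, 0.1, 0.8]
grip_width: 0.0856
```

```bash
python3 -c "
from swing import *
o=ctrl.get_obs();print(o['time_s'],o['eef_pos'],o['tool_rot'],o['wrist_force'],o['torque'],gest(o))
im=ctrl.read_camera('wrist');cv2.imwrite('pics/w18.png',im)
im=ctrl.read_camera('side');cv2.imwrite('pics/d18.png',cv2.resize(im[180:260,195:275],None,fx=7,fy=7,interpolation=cv2.INTER_CUBIC))
"
```

```text
13.75 [0.57763866 0.07579315 0.10369959] [-3.09544542  0.00449789 -1.3876341 ] [0.71632207 0.13176709 0.77869941] [-0.00387276  0.06804996  0.0039639 ] (np.float64(-0.015771069000161897), np.float64(0.0037880707292562987), np.float64(-0.02771916069208824))
```

View pics/d18.png

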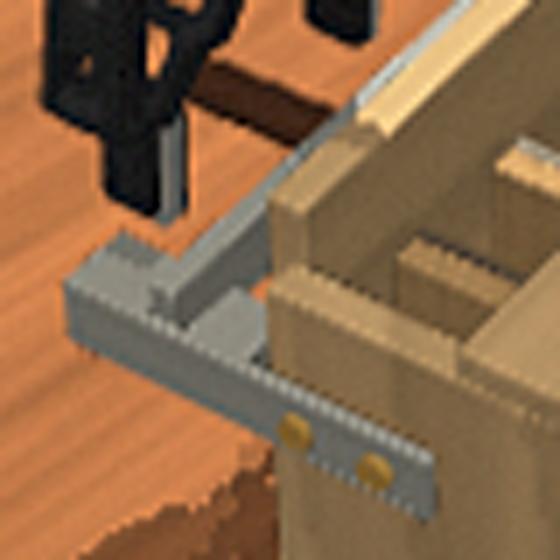

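View pics/w18.png

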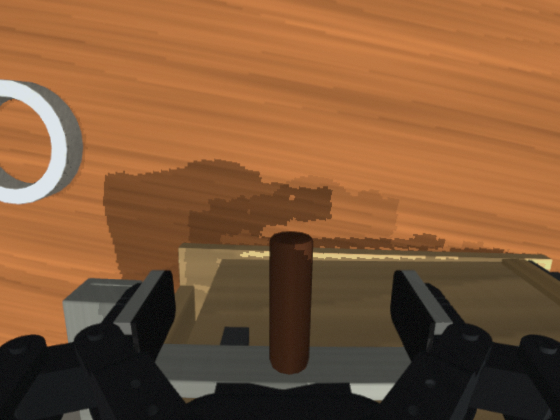

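Released. The knob at (290,300) stands free between the open pads. Withdrawing straight up.

Emit:
drive_tool([
  [0,0,4],
  [0,0,6],
  [0,0,8],
  [0,0,12],
  [0,0,15],
  [0,0,20],
  [0,0,25],
  [0,0,25],
  [0,0,20],
  [0,0,10],
  [0,0,0],
  [0,0,0],
], yaw=[0,0,0,0,0,0,0,0,0,0,0,0])

```text
time_s: 14.85
eef_pos: [0.5771, 0.0763, 0.2643]
tool_rot: [-3.088, 0.004, -1.387]
wrist_force: [-0.7, -0.3, -0.3]
grip_width: 0.0853
```

```bash
python3 -c "
from swing import *
o=ctrl.get_obs();print(o['time_s'],o['eef_pos'],o['tool_rot'],o['wrist_force'])
im=ctrl.read_camera('wrist');cv2.imwrite('pics/w19.png',im)
im=ctrl.read_camera('side');cv2.imwrite('pics/d19f.png',im);cv2.imwrite('pics/d19.png',cv2.resize(im[180:260,195:275],None,fx=7,fy=7,interpolation=cv2.INTER_CUBIC))
im=ctrl.read_camera('scene');cv2.imwrite('pics/s19.png',im)
"
```

```text
14.85 [0.5770561  0.07628079 0.2642906 ] [-3.08792414  0.00435419 -1.38694807] [-0.73842207 -0.34478381 -0.33276856]
```

View pics/w19.png

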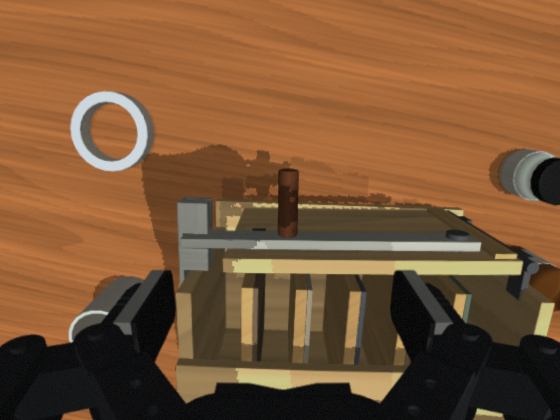

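View pics/d19f.png

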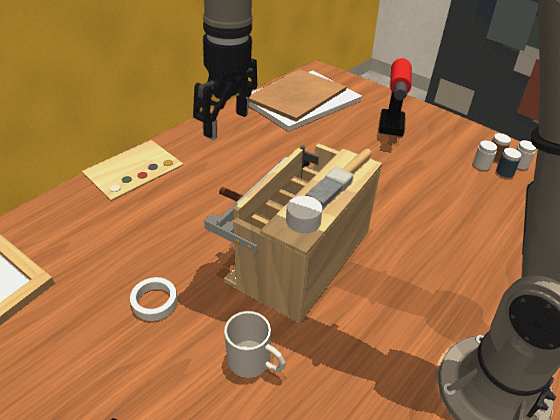

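View pics/d19.png

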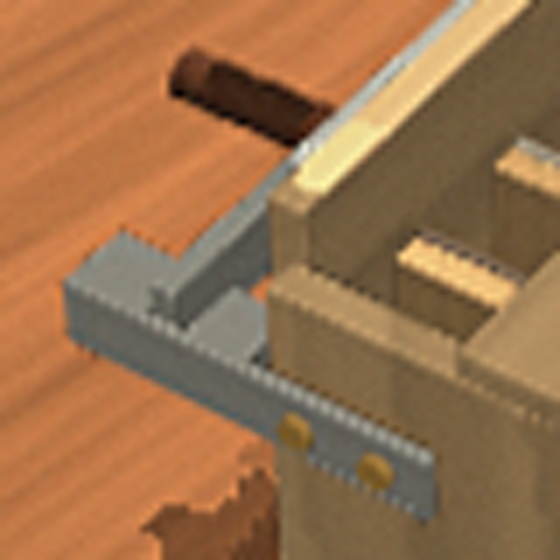

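```bash
python3 - <<'E'
from be import *
im=cv2.imread("pics/w19.png");cv2.imwrite("pics/w19c.png",cv2.resize(im[160:290,165:315],None,fx=4,fy=4,interpolation=cv2.INTER_CUBIC))
im=cv2.imread("pics/d19f.png");cv2.imwrite("pics/d19c.png",cv2.resize(im[180:240,195:265],None,fx=10,fy=10,interpolation=cv2.INTER_CUBIC))
E
```

```text
(no output)
```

View pics/w19c.png

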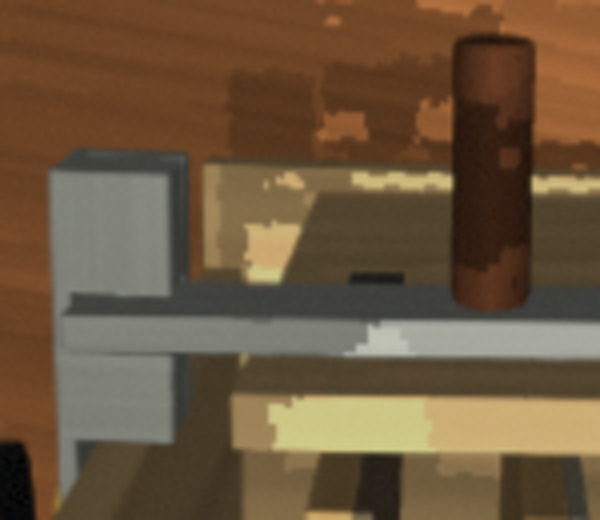

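View pics/d19c.png

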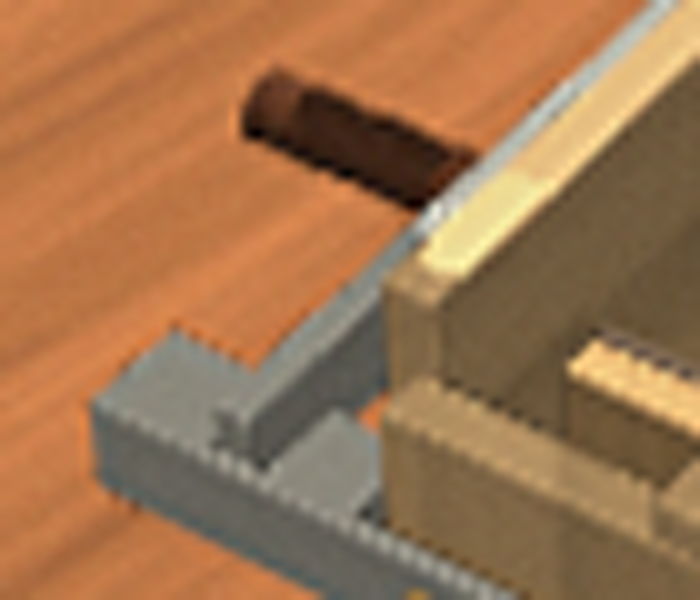

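```bash
python3 - <<'E'
from be import *
d=lambda u,v:(195+(u+.5)/10-.5,180+(v+.5)/10-.5)
for q in [(215,412),(250,425)]:
  print(yint(d(*q),150))
o=dict(eef_pos=[.5770561,.07628079,.2642906],tool_rot=[-3.08792414,.00435419,-1.38694807]);C=cam("wrist",o)
w=lambda u,v:(165+(u+.5)/4-.5,160+(v+.5)/4-.5)
print("bar end top out/in",[car(planez(ray(C,w(*q)),.167)).round(1) for q in[(65,315),(65,352)]])
x,e=tri([ray(C,w(65,352)),ray(D,d(250,425))]);print("tri in",car(x).round(1),e)
x,e=tri([ray(C,w(65,315)),ray(D,d(215,412))]);print("tri out",car(x).round(1),e)
x,e=tri([ray(C,w(492,40)),ray(D,d(265,95))]);print("knob tip",car(x).round(1),e)
E
```

```text
[ 93.6 150.  166.9]
[ 85.5 150.  168. ]
bar end top out/in [array([ 97.5, 148.1, 167. ]), array([ 89.8, 148.3, 167. ])]
tri in [ 88.3 148.3 165. ] [np.float64(0.0009379689372772599), np.float64(0.0009379689372771719)]
tri out [ 96.  148.4 164.2] [np.float64(0.0007151819313345193), np.float64(0.0007151819313345159)]
knob tip [152.1  64.9 156. ] [np.float64(0.0015710361556338424), np.float64(0.0015710361556340294)]
```

```bash
python3 -c "
from bench import ctrl
print(ctrl.hand_in())"
```

```text
the job is handed in; nothing more can be done
None
```

The gate is shut and latched: the bar lies level in the keeper's notch, between lip and land. The gripper has let go and stands clear above it. I handed in at about 15 s; `hand_in` gives no verdict.

**What I did:** I pinched the knob from above and lifted the bar to about 0.17 rad. I then swung the gate in about 0.39 rad in small steps and lowered the bar into the notch in steps of 1.5 to 2 mm. I released it and withdrew straight up.

**Last checks:**
- **Bar height:** The top of the bar's end measured 164–168 mm, against 167 when level and about 181 if it were resting on the lip or land. The knob tip measured 156 mm, against 155 nominal.
- **Wrist force:** It was below 1 N after release and about 4 N at most in the readings I took, one at the end of each call.
- **Other things:** The mug, tape roll, tin and brush show no change in the side picture. The jar and bottle look undisturbed in the last wrist picture, though I compared neither in detail.

**What failed or disagreed:**
- **First grip missed:** The fingers shut to 0 above the knob because the tips stood about 35 mm behind the reported TCP. I went lower by the pictures and then gripped the knob.
- **False contact:** I first took one force change for contact with the lip. The pictures showed the bar still clear, so it was probably friction of the knob turning in the pads.
- **Gate angle:** Readings from the wrist position and from the tool's turn differed by about 0.02 rad near the end. I placed the bar over the notch mainly by the side camera, and it went in with no marked side force. I did not measure the gate angle again after letting go.

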